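# Index the tankside turntable one click

## Task

With a fingertip pressed on the big knurled knob in the middle of the turntable, turn the tray by one click, in whichever direction is needed, so that the twist-cap vial comes to rest in front of the small pointer post and the tray sits in its detent there. Turn it only by friction on the knob: do not pinch, push or lift the vial or anything else standing on the tray or the board, and finish with the hand clear.

Things in the scene. Friction and masses are not known exactly. Their poses are not given: they have to be found in the camera images.
- turntable: Fixed base of the turntable, a dark disc 270 mm across, standing on a bamboo board 12 mm thick. Origin at the centre of its underside, on the tray's axis; z up. A dark pointer post (14 mm wide, 38 mm high) stands outside the tray's edge, 166 mm from the axis along the base's -x direction; it does not turn.
- knob: Round aluminium knob, 92 mm across, 26 mm thick, knurled rim, ribbed flat top, on a column mid-tray; turns with the tray. Origin at the centre of its top, 112 mm above the table, the highest point of the turntable. Cushioned: sinks up to 8 mm, 2 N at first touch, 9 N at 5 mm, 14 N at the bottom. Pressed 5 mm and dragged round 30 mm off the axis it follows, slipping by up to half; strokes may be repeated.
- tray (a joint): Tray angle, rad, positive anticlockwise from above. Round wooden disc, 290 mm across, top 32 mm above the table. Detents at -1.047, 0, +1.047 (60 degrees apart); starts in the middle one (within 0.04). Past the hump at about 0.52 it is drawn into the next detent, short of that it springs back. Turning takes under 0.05 N m; it stops soon beyond the outer detents.
- pickup (a point): The pick-up place: point on the tray's top surface, fixed to the base and not turning, 100 mm from the axis towards the pointer post (along the base's -x).
- vial: Small upright vial with a twist cap, 33 mm in diameter at the cap, 64 mm high, loose on the tray about 100 mm from the axis, one place (60 degrees) to one side or the other of the pick-up place. Origin at the centre of its underside, z up.
- hide: White ceramic hide shaped like a short piece of cholla branch, upright, 68 mm high, about 79 mm over its two stub arms; loose on the tray, one place from the pick-up place on the side where the vial is not. Leave alone. Origin at the centre of its underside.
- feeding_ring: Clear acrylic feeding ring, 60 mm outside, 46 mm inside, 14 mm high, loose on the tray. Leave alone. Origin at the centre of its underside.
- dish: White ceramic dish, 56 mm wide, 22 mm high, loose on the tray. Leave alone. Origin at the centre of its underside.
- jar: Glass jar with metal lid, 48 mm in diameter, 50 mm high, loose on the tray. Leave alone. Origin at the centre of its underside.
- tweezers: Aluminium tweezers, about 110 mm long, 8 mm high, lying on the tray opposite the pick-up place. Leave alone. Origin at the middle of the underside, x along the length.
- brush: Cleaning brush, about 170 mm long, lying on the board at the robot's left. Leave alone. Origin at the middle of its underside.
- conditioner: White bottle, 52 mm in diameter, 130 mm high, standing on the board at the robot's right. Leave alone. Origin at the centre of its underside.
- cup: Clear cup, 70 mm wide, 70 mm high, on the board at the robot's right. Leave alone. Origin at the centre of its underside.
There are look-alikes about, which are no part of the job. Of the things that look like the vial, the smallest one is meant.

How it is judged (in metres and radians):
On the way, in this order (a step that is already met when the one before it is completed fails the run):
1. a fingertip presses the knob while the tray is still in its first detent (contact force between the fingers and knob above 1 N and value of joint tray between -0.2 and 0.2 rad), for 0.1 s.
2. the fingertip on the knob turns the tray out of its detent (contact force between the fingers and knob above 0.5 N and (value of joint tray between 0.3 and 0.95 rad or value of joint tray between -0.95 and -0.3 rad)), for 0.04 s.
At the end, for the whole second after the job is handed in: The tray rests in the outer detent (within 0.07 rad) that puts the vial at the pick-up place (within 22 mm); all six things still stand or lie on the tray, untipped; the brush, bottle and cup are within 20 mm of where they were ((value of joint tray between 0.977 and 1.117 rad or value of joint tray between -1.117 and -0.977 rad) and horizontal distance between vial and pickup below 0.022 m and velocity of joint tray between -0.05 and 0.05 rad/s and linear speed of vial below 0.02 m/s and angle between each of vial, hide, feeding_ring, dish, jar, tweezers's own z axis and vertical below 0.15 rad and height (world z) of vial between 0.026 and 0.042 m and height (world z) of hide between 0.026 and 0.042 m and height (world z) of feeding_ring between 0.026 and 0.042 m and height (world z) of dish between 0.026 and 0.042 m and height (world z) of jar between 0.026 and 0.042 m and height (world z) of tweezers between 0.026 and 0.042 m and distance of each of brush, conditioner, cup from where it was at the start of the episode below 0.02 m); the robot touches nothing.
It fails at once if the robot touches the vial or another thing on the tray (over 1 N) (contact force between any of the fingers, the arm and vial above 1 N or contact force between any of the fingers, the arm and hide above 1 N or contact force between any of the fingers, the arm and feeding_ring above 1 N or contact force between any of the fingers, the arm and dish above 1 N or contact force between any of the fingers, the arm and jar above 1 N or contact force between any of the fingers, the arm and tweezers above 1 N).
It fails at once if something on the tray is lifted (10 mm) or tipped (height (world z) of any of vial, hide, feeding_ring, dish, jar, tweezers above 0.042 m or angle between any of vial, hide, feeding_ring, dish, jar, tweezers's own z axis and vertical above 0.35 rad).
It fails at once if the brush, bottle or cup is moved by 20 mm or more (distance of any of brush, conditioner, cup from where it was at the start of the episode above 0.02 m).
It also fails if it takes over 38 s, if anything falls off the work surface, if the arm or the gripper's body presses on something with over 40 N, if the wrist force passes 120 N, or if a joint passes its speed limit or range.

## Robot

A 6-joint arm with a two-finger parallel gripper is mounted at the origin on the work surface. World frame = base frame: x ahead of the robot, y to its left, z up, the work surface at z = 0. Lengths are in mm, angles in rad, forces in N, time in s.
With the tool pointing down it reaches from about 300 to 775 mm from the base axis. Payload 14.6 kg.
Tool frame: the origin (TCP) lies midway between the tips of the shut fingers; the grasp point (between the pads) lies 19 mm behind it; y points along the fingers, z is the direction in which the jaws open and shut, and the axes are right-handed (so a half turn about y gives the same grasp; the last joint's range is limited). The gripper opens to 85 mm and grips with 20 to 120 N. Pads are 22 mm wide; open, the fingers measure 114 mm over their backs; the gripper's body (76 mm by 85 mm) begins 54 mm behind the grasp point. The pads swing forward as they close: fully open they stand 13 mm farther back than shut.
Start: joints at [-1.241, 0.3, 1.521, -0, 1.321, -0.067], TCP at [212.55, -507.259, 231.281] pointing down, gripper open.
Joint ranges: [-3.03, 3.03], [-0.79, 2.21], [0.23, 2.52], [-1.04, 4.18], [0, 3.07], [-2.55, 2.55]. Speed limits (rad/s): [2.22, 2.22, 2.57, 3.14, 3.14, 3.14].

## Interface

Orientations are given as a rotation vector (axis times angle).
In Python, from cell import r gives the robot as it stands. Calls block until the motion is done:
- r.move_pose(position, orientation): joint-space move of the TCP to a pose.
- r.movel(position, ori=None, vel=150, guard=None): straight line of the TCP; ori=None keeps the orientation; vel is the mean speed in mm/s. With guard (N) it stops when the force on the tool has changed by that much, and returns True; else False.
- r.move_joints(angles): joint-space move.
- r.open() and r.grab(grasp_force=None): open the fingers fully, or close them until they stop; grasp_force is the grip in N (None keeps the last).
- r.hold(seconds).
- r.inverse_kinematics(position, orientation): joint angles nearest the present ones, or None.
- r.state(): the state.
- r.read_camera(name): name is "scene" or "side" or "wrist"; returns the picture (384x512x3 uint8, red, green, blue); there is no depth.
- r.calibration(name): a dict with "fx", "fy", "cx", "cy" (pixels), "k1" (the pictures are not rectified: a ray, as slopes to the right and down, at radius r is drawn at 1 + k1 r^2 times it, then the intrinsics apply), "rvec" (rotation vector, rad) and "tvec" (3), from world to camera coordinates, as OpenCV has them. Camera axes: x right, y down, z forward; pixel columns grow to the right and rows downward; lengths in mm; the calibration is good to about 2 mm. A picture is of the moment at which its call begins: read the wrist's pose just before it. calibration takes no time and is no camera call; for the wrist camera it gives the pose at the moment of the call.
A pose or a line that the arm cannot do raises r.MotionError and nothing moves.
- r.sign_off(): hands the job in, once; it reports no verdict.
Trained networks look in the newest picture that a camera, given by its name, has taken for a name from the list of things; names that differ only in an ending like _2 or _b are one class to them, and where a whole thing is asked for, a point or a joint stands for the part that bears it (a point fixed in the world has none). Each returns a list of dicts, best first, with "score" (0 to 1); they miss things now and then, are a little off and sometimes report something else, mostly with a low value. They report only what shows in the picture. A call takes as long as a camera call. They do not tell look-alikes from the thing itself.
- r.look_for(camera, query): "pixel" ([column, row] in pixels, amid what is visible of it).
- r.outline_of(camera, query): "mask" (384x512 bool, what is visible of it) and "pixel" ([column, row] in pixels, amid what is visible of it).
- r.tip_of(camera, query): "pixel" ([column, row] in pixels: a listed point, or the origin of a listed thing).
The state is a dict: "time_s": time; "joint_positions": joint angles; "dq": joint speeds; "joint_efforts": joint torques, N m; "eef_pos": TCP position; "tool_rot": TCP orientation; "contact_force": force on the tool from outside, world axes, zero at the start; "wrist_torque": the same for the moment, N m; "finger_gap": opening from 0.0 (shut) to 1.0 (fully open).
Only numpy, scipy, OpenCV 4.12 (cv2) and the standard library are available. Lean on these libraries where they do the work, as an engineer would, in place of code of your own. Each camera call takes 0.05 s, during which the arm holds its last target.

## Working session

There is one attempt and no reset: what is moved stays moved. The work goes in short steps, each a Python script; the robot and the scene stay as the last script left them, time stands still between calls to the robot, and variables do not carry over. Pictures are saved under pics/ and viewed, and the job is handed in when it is done.

```bash
ls; mkdir -p pics; python3 - <<'E'
from cell import r
import cv2
s=r.state();print(s['time_s'],s['eef_pos'],s['tool_rot'],s['finger_gap'])
for c in("scene","side","wrist"):
    im=r.read_camera(c);cv2.imwrite(f"pics/{c}0.png",im[...,::-1]);print(c,r.calibration(c))
    for q in("knob","vial","hide","turntable","tray"):
        print(q,[(round(d['score'],2),[round(x) for x in d['pixel']]) for d in r.tip_of(c,q)][:4] if q!='tray' else '')
E
```

```text
pics
0.0 [ 212.47810732 -507.03715022  230.72418325] [-0.4030101   2.00478344 -2.00242379] 1.0010709586352353
scene {'fx': 359.1878457501478, 'fy': 359.1878457501478, 'cx': 259.80376238883275, 'cy': 193.46518477481843, 'k1': 0.03372860904204819, 'rvec': array([ 0.71758303,  2.59101953, -1.15037927]), 'tvec': array([ 342.67721295, -142.9885744 , 1340.6800214 ])}
knob [(0.89, [239, 191])]
vial [(0.8, [382, 234]), (0.75, [346, 382]), (0.68, [258, 234]), (0.61, [200, 221])]
hide [(0.72, [248, 190]), (0.31, [236, 222])]
turntable [(0.72, [236, 220])]
tray 
side {'fx': 386.7697486118699, 'fy': 386.7697486118699, 'cx': 252.78693079872411, 'cy': 187.0755985867651, 'k1': -0.011400422798100057, 'rvec': array([ 2.33086648, -0.69641994,  0.24258607]), 'tvec': array([-338.54787901,  294.53162916, 1077.8790281 ])}
knob [(0.57, [272, 169])]
vial [(0.58, [252, 169])]
hide []
turntable [(0.57, [274, 191])]
tray 
wrist {'fx': 295.6109818422262, 'fy': 295.6109818422262, 'cx': 256.32719116144784, 'cy': 198.85472574994276, 'k1': -0.009614626662403333, 'rvec': array([-2.42786989,  1.61334018,  0.21126538]), 'tvec': array([-549.86407622,  -33.77718222,  376.80014274])}
knob []
vial []
hide []
turntable []
tray
```

View pics/scene0.png

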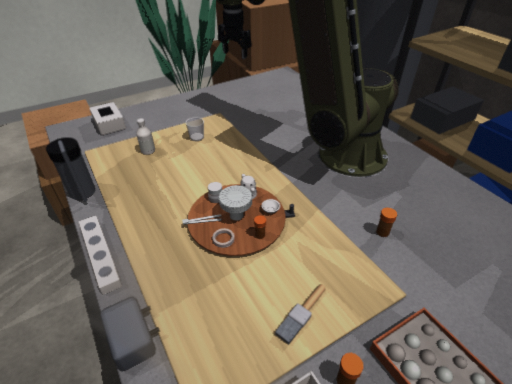

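View pics/side0.png

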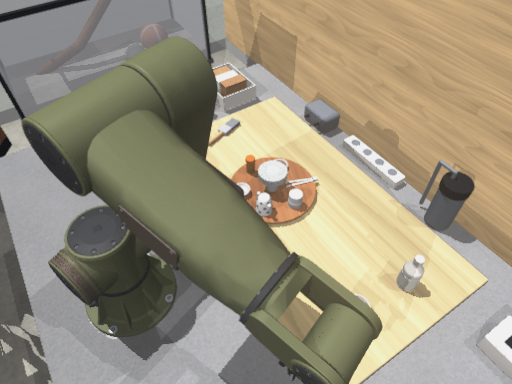

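View pics/wrist0.png

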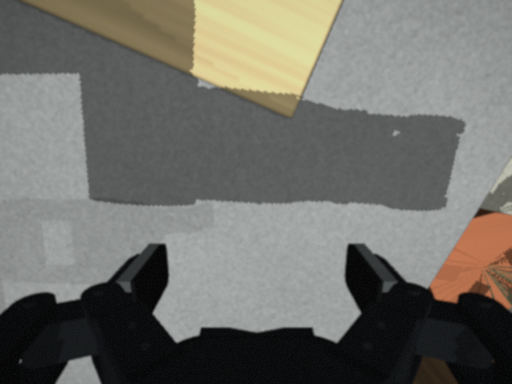

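The scene view shows the knob at about (236,195), the pointer post at (290,211), the vial on the tray at (260,227), the hide at (249,186), and the dish at (270,206) at the pick-up place. The larger look-alikes at (386,222) and (349,368) are off the tray.

```bash
cat > h.py <<'E'
import numpy as np,cv2
from cell import r
def K(c): return np.array([[c['fx'],0,c['cx']],[0,c['fy'],c['cy']],[0,0,1]])
def pos(cam,px,z,cal=None):
    c=cal or r.calibration(cam)
    u=cv2.undistortPoints(np.array([[px]],float),K(c),np.array([c['k1'],0,0,0]))[0,0]
    R=cv2.Rodrigues(c['rvec'])[0];o=-R.T@c['tvec'];d=R.T@np.array([u[0],u[1],1])
    return o+d*(z-o[2])/d[2]
def proj(cam,P,cal=None):
    c=cal or r.calibration(cam)
    return cv2.projectPoints(np.array(P,float).reshape(-1,3),c['rvec'],c['tvec'],K(c),np.array([c['k1'],0,0,0]))[0][:,0]
E
python3 - <<'E'
from h import *
for c in("scene","side"):
    im=cv2.imread(f"pics/{c}0.png")
    x0,y0=(170,160) if c=="scene" else (210,130)
    cr=cv2.resize(im[y0:y0+100,x0:x0+135],None,fx=5.9,fy=5.9,interpolation=cv2.INTER_CUBIC);cv2.imwrite(f"pics/{c}0c.png",cr)
    k=r.tip_of(c,"knob")[0]['pixel'];print(c,"knob",pos(c,k,112))
    m=r.outline_of(c,"tray")
    for d in m[:2]:
        ys,xs=np.where(d['mask']); print('tray',d['score'],len(xs),d['pixel'])
        e=np.argwhere(d['mask']); hull=cv2.convexHull(np.c_[xs,ys].astype(np.int32))[:,0]
        P=np.array([pos(c,p,32)[:2] for p in hull]); print('minEncl',cv2.minEnclosingCircle(P.astype(np.float32)))
    for d in r.tip_of(c,"vial"): print('vial',d['score'],d['pixel'],pos(c,d['pixel'],32))
print("post", pos("scene",(290,216),12))
E
```

```text
scene knob [513.05460712  72.67456883 112.        ]
tray 0.67 4572 [236.1, 222.7]
minEncl ((532.21728515625, 87.48936462402344), 147.31112670898438)
tray 0.59 186 [249.1, 181.3]
minEncl ((434.49212646484375, -17.5369873046875), 55.9961051940918)
vial 0.8 [382.2, 233.8] [214.57309858 357.54696305  32.        ]
vial 0.75 [345.6, 382.1] [562.99293899 603.16517762  32.        ]
vial 0.68 [258.5, 233.5] [511.29224723 178.9506513   32.        ]
vial 0.61 [200.5, 221.4] [631.85399205  52.08537228  32.        ]
side knob [536.05545683  89.01796393 112.        ]
tray 0.84 2990 [278.2, 185.7]
minEncl ((528.6752319335938, 80.1147232055664), 146.75424194335938)
vial 0.58 [252.1, 169.2] [523.34263395 188.64460259  32.        ]
post [384.32763277 152.35562576  12.        ]
```

```bash
python3 - <<'E'
from h import *
import glob
E
ls pics
```

```text
scene0.png
scene0c.png
side0.png
side0c.png
wrist0.png
```

View pics/scene0c.png

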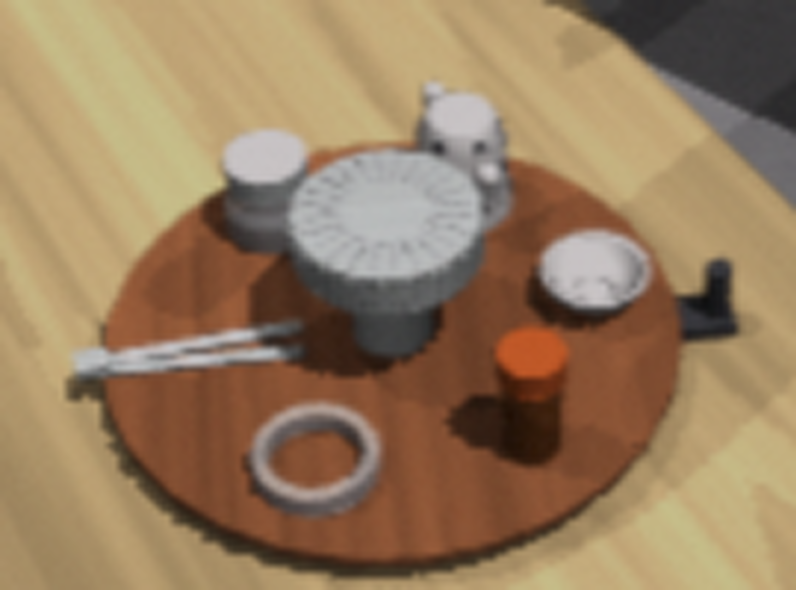

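View pics/side0c.png

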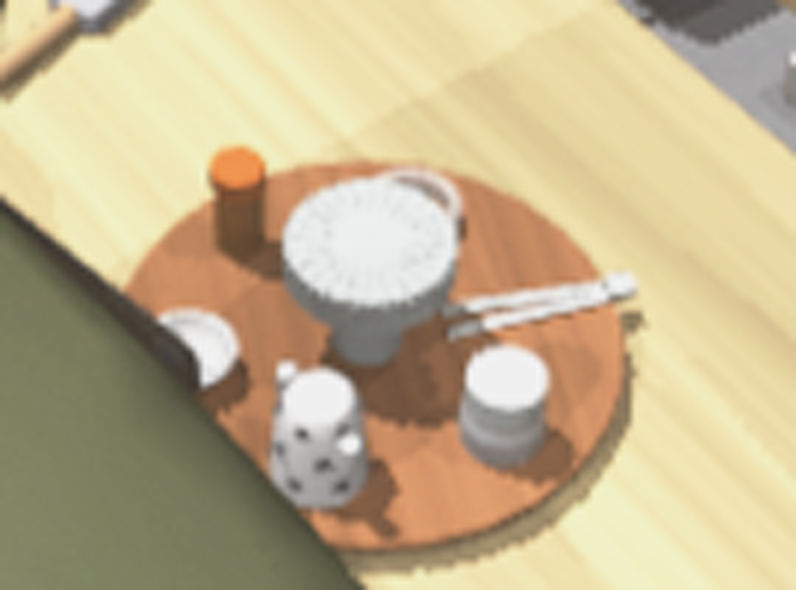

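```bash
python3 - <<'E'
from h import *
print(pos("scene",(235.6,196.1),112),pos("side",(272.7,171.5),112))
for c in("scene","side"):
    for q in ("hide","dish","jar","feeding_ring","tweezers","conditioner","cup"):
        print(c,q,[(round(d['score'],2),pos(c,d['pixel'],32).round()) for d in r.tip_of(c,q)[:2]])
    im=cv2.imread(f"pics/{c}0.png"); t=np.linspace(0,6.28,60)
    for cx,cy,col in((531,84,(0,0,255)),):
        for R,z in((46,112),(145,32)):
            for p in proj(c,np.c_[cx+R*np.cos(t),cy+R*np.sin(t),0*t+z]): cv2.circle(im,tuple((p*1).round().astype(int)),0,col,-1)
    x0,y0=(170,160) if c=="scene" else (210,130)
    cv2.imwrite(f"pics/{c}0d.png",cv2.resize(im[y0:y0+100,x0:x0+135],None,fx=5.9,fy=5.9,interpolation=cv2.INTER_NEAREST))
E
```

```text
[531.20652479  87.34031636 112.        ] [531.10374186  78.02186493 112.        ]
scene hide [(0.72, array([446.,   4.,  32.])), (0.31, array([545., 108.,  32.]))]
scene dish [(0.48, array([430., 120.,  32.])), (0.39, array([ 653., -356.,   32.]))]
scene jar [(0.53, array([560., -12.,  32.]))]
scene feeding_ring [(0.52, array([615., 155.,  32.]))]
scene tweezers [(0.52, array([631.,  47.,  32.]))]
scene conditioner [(0.59, array([ 651., -365.,   32.])), (0.21, array([531., 104.,  32.]))]
scene cup [(0.8, array([ 468., -348.,   32.]))]
side hide []
side dish [(0.48, array([436., 113.,  32.]))]
side jar [(0.5, array([553., -13.,  32.]))]
side feeding_ring [(0.55, array([615., 138.,  32.]))]
side tweezers [(0.69, array([623.,  44.,  32.]))]
side conditioner [(0.82, array([ 635., -408.,   32.]))]
side cup []
```

View pics/scene0d.png

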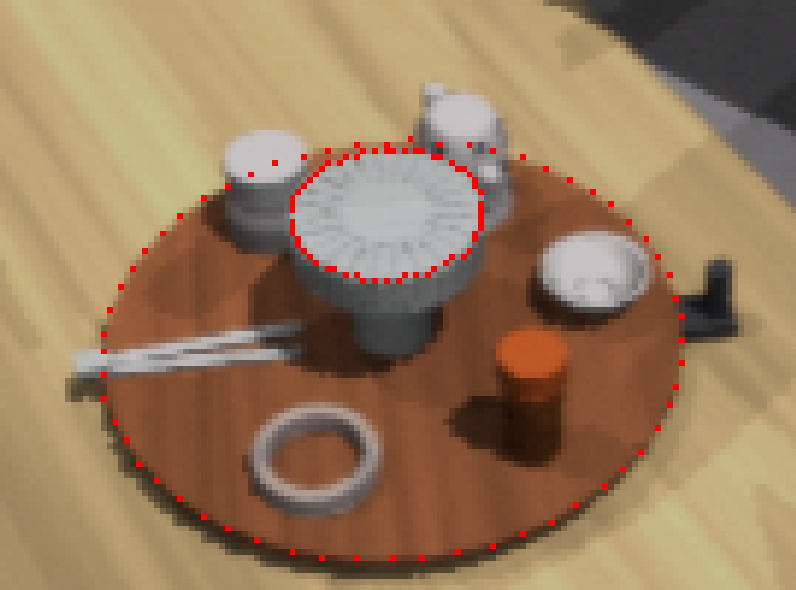

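View pics/side0d.png

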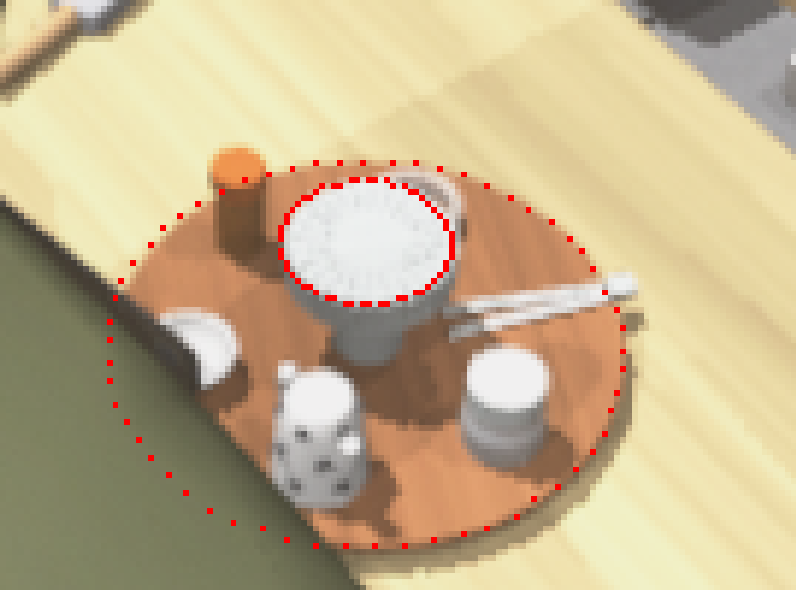

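Both cameras agree: the projected rims line up with the axis at (531, 83). The pointer lies at about 155° and the vial at about 97°, so the tray has to turn anticlockwise (+). I'll do a guarded press first.

```bash
cat >> h.py <<'E'
from scipy.spatial.transform import Rotation as Rn
C=np.array([531.,83.])
def ori(phi):  # tool down, jaw axis tangential at angle phi
    zt=np.array([-np.sin(phi),np.cos(phi),0]); 
    y=np.array([0,0,-1.]); x=np.cross(y,zt)
    return Rn.from_matrix(np.c_[x,y,zt])
def pt(phi,z,rad=30): return np.array([C[0]+rad*np.cos(phi),C[1]+rad*np.sin(phi),z])
E
python3 - <<'E'
from h import *
for d in range(-90,91,30):
  for f in (0,np.pi):
    q=r.inverse_kinematics(pt(np.radians(d),107),(ori(np.radians(d)+f)).as_rotvec())
    print(d,f,None if q is None else np.round(q,2))
E
```

```text
-90 0 [0.03 0.4  1.69 0.   1.05 0.03]
-90 3.141592653589793 None
-60 0 [ 0.04  0.43  1.65 -0.    1.06 -0.49]
-60 3.141592653589793 None
-30 0 [ 0.06  0.46  1.61 -0.    1.07 -0.99]
-30 3.141592653589793 [0.06 0.46 1.61 0.   1.07 2.15]
0 0 [ 0.08  0.47  1.6   0.    1.08 -1.49]
0 3.141592653589793 [ 0.08  0.47  1.6  -0.    1.08  1.65]
30 0 [ 0.11  0.46  1.6  -0.    1.08 -1.98]
30 3.141592653589793 [0.11 0.46 1.6  0.   1.08 1.16]
60 0 [ 0.13  0.45  1.63 -0.    1.07 -2.49]
60 3.141592653589793 [ 0.13  0.45  1.63 -0.    1.07  0.65]
90 0 None
90 3.141592653589793 [ 0.14  0.42  1.67 -0.    1.05  0.14]
```

```bash
python3 - <<'E'
from h import *
r.grab(20)
p=np.radians(-35); o=ori(p+np.pi).as_rotvec()
r.move_pose(pt(p,200),o)
r.movel(pt(p,125),vel=120)
s=r.state();print(s['time_s'],s['eef_pos'],s['contact_force'],s['finger_gap'],s['joint_positions'])
hit=r.movel(pt(p,104),vel=25,guard=3)
s=r.state();print(hit,s['time_s'],s['eef_pos'],s['contact_force'])
im=r.read_camera("scene");cv2.imwrite("pics/scene1.png",cv2.resize(im[130:270,140:320,::-1],None,fx=4,fy=4))
E
```

```text
5.6667 [555.95261508  65.71765303 125.72834059] [0.12499826 0.88389141 0.32224205] -0.00029627705251600767 [5.22323258e-02 4.28558337e-01 1.60536063e+00 1.15647413e-05
 1.10662975e+00 2.23401529e+00]
True 6.2833 [555.5647174   65.77163558 109.57574504] [-0.13704737  1.14553898  5.33102854]
```

View pics/scene1.png

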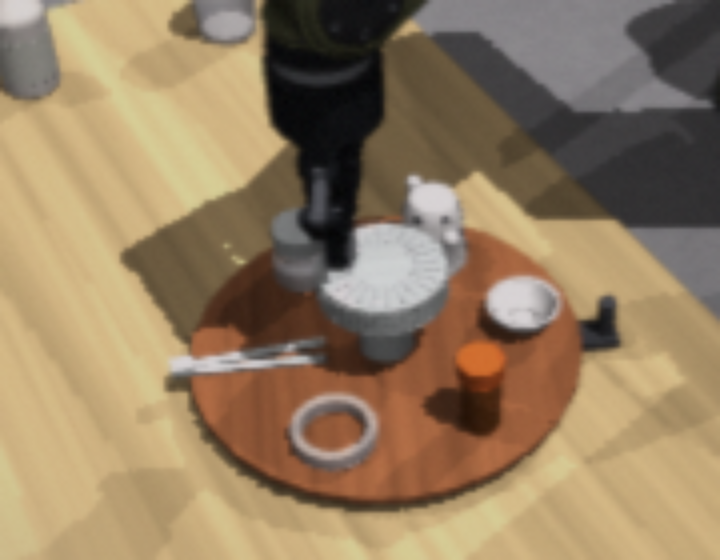

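The fingertip is on the knob at z≈110 with about 5 N, and everything else is clear. Next I'll press to 5 mm and begin the anticlockwise arc, tracking the vial as it goes.

```bash
cat >> h.py <<'E'
def vial_ang(cam="scene",show=True):
    im=r.read_camera(cam); h=cv2.cvtColor(im,cv2.COLOR_RGB2HSV)
    m=((h[...,0]<12)&(h[...,1]>190)&(h[...,2]>140)).astype(np.uint8)
    n,_,st,ce=cv2.connectedComponentsWithStats(m)
    out=[]
    for i in range(1,n):
        if st[i,4]>15:
            P=pos(cam,ce[i],90)[:2]-C
            if np.hypot(*P)<150: out.append((st[i,4],np.degrees(np.arctan2(P[1],P[0])).round(1),np.hypot(*P).round()))
    return out,im
def arc(a,b,z,step=8,vel=50):
    n=max(1,int(np.ceil(abs(b-a)/step)))
    for d in np.linspace(a,b,n+1)[1:]:
        p=np.radians(d); r.movel(pt(p,z),ori(p+np.pi).as_rotvec(),vel=vel)
E
python3 - <<'E'
from h import *
p=np.radians(-35)
print(vial_ang()[0])
r.movel(pt(p,106.3),vel=30);r.hold(0.2)
s=r.state();print(s['time_s'],s['eef_pos'],s['contact_force'])
for a in (-35,-11,13):
    arc(a,a+24,106.3)
    s=r.state();o,im=vial_ang();print(a+24,s['time_s'],s['eef_pos'],s['contact_force'].round(1),o)
cv2.imwrite("pics/scene2.png",cv2.resize(im[130:270,140:320,::-1],None,fx=4,fy=4))
E
```

```text
[(np.int32(26), np.float64(102.5), np.float64(106.0))]
6.85 [555.7720019   65.9080037  107.00948855] [-2.65453     0.14237249  9.57626886]
-11 7.725 [561.07286824  77.42555799 107.19696124] [-0.  -0.3  8.7] [(np.int32(76), np.float64(117.0), np.float64(102.0))]
13 8.65 [560.84019737  89.97235232 107.24118453] [0.4 0.2 8.9] [(np.int32(72), np.float64(130.5), np.float64(103.0))]
37 9.575 [555.42391518 101.3480102  107.18676818] [-0.5 -0.1  9. ] [(np.int32(67), np.float64(145.4), np.float64(104.0))]
```

View pics/scene2.png

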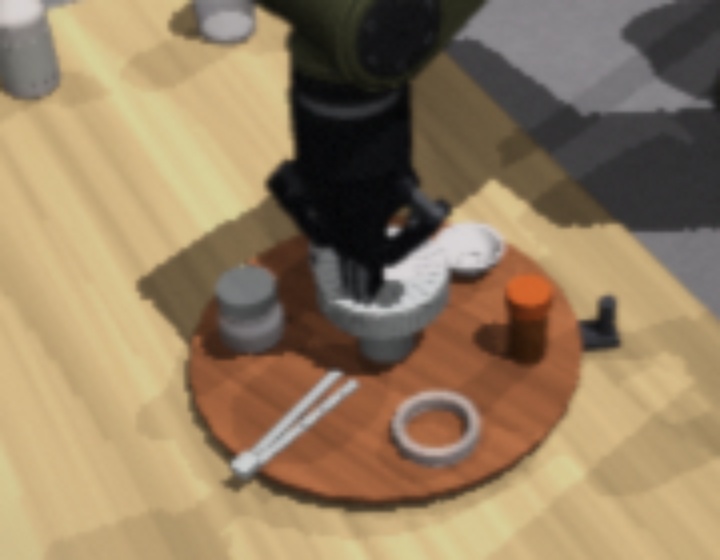

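The tray has turned about 45° and the vial is nearing the post. I'll carry it the rest of the way, lift straight up and check.

```bash
python3 - <<'E'
from h import *
a=37
for k in range(4):
    arc(a,a+8,106.3);a+=8
    o,im=vial_ang();print(a,o)
    if o and max(o)[1]>=155: break
p=np.radians(a)
r.movel(pt(p,190),vel=60)
r.hold(0.3)
print(vial_ang()[0])
r.move_pose([400,-150,260],ori(np.pi/2+np.pi).as_rotvec())
r.hold(0.3)
s=r.state();print(s['time_s'],s['contact_force'],s['eef_pos'])
o,im=vial_ang();print(o)
cv2.imwrite("pics/scene3.png",cv2.resize(im[130:270,140:320,::-1],None,fx=4,fy=4))
for c in("side",):
    cv2.imwrite("pics/side3.png",r.read_camera(c)[...,::-1])
E
```

```text
45 [(np.int32(62), np.float64(151.0), np.float64(104.0))]
53 [(np.int32(47), np.float64(155.9), np.float64(105.0))]
[(np.int32(20), np.float64(159.7), np.float64(101.0))]
13.6667 [ 0.32241864 -0.14360306 -0.11892833] [ 400.22252177 -149.6772448   259.8002786 ]
[(np.int32(41), np.float64(162.2), np.float64(102.0))]
```

View pics/scene3.png

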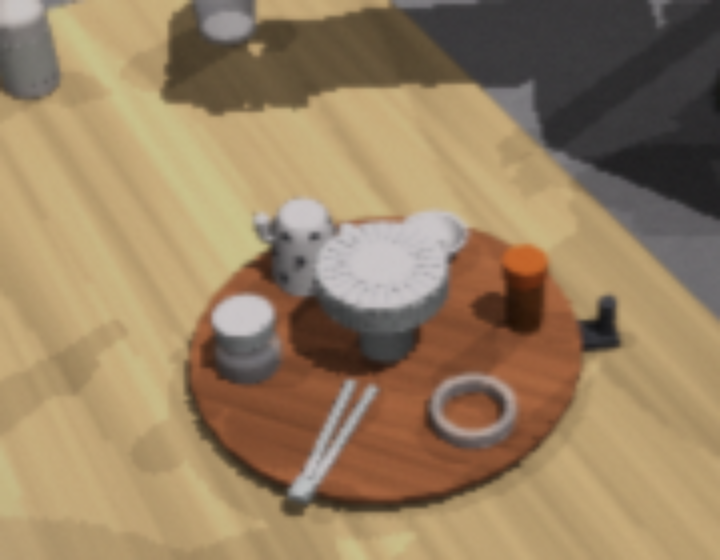

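View pics/side3.png

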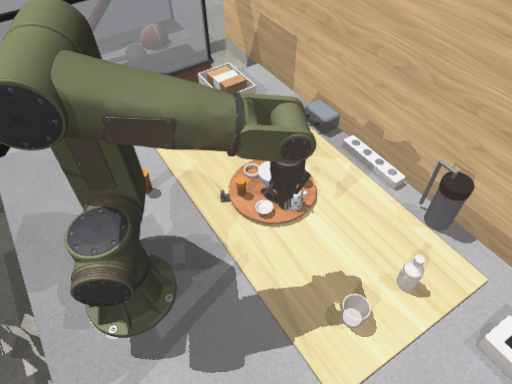

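```bash
python3 - <<'E'
from h import *
r.hold(1.0)
o,im=vial_ang();print(o, r.state()['time_s'],r.state()['contact_force'])
for z in(38,50):
    P=pos("scene",(291.7,205),z)[:2]-C; print(z,np.hypot(*P),np.degrees(np.arctan2(P[1],P[0])))
for c in("scene","side"):
  r.read_camera(c)
  for d in r.tip_of(c,"vial")+[]:
    P=pos(c,d['pixel'],32)[:2]-C
    if np.hypot(*P)<150:print(c,d['score'],np.hypot(*P),np.degrees(np.arctan2(P[1],P[0])))
E
```

```text
[(np.int32(39), np.float64(161.8), np.float64(103.0))] 14.8167 [ 0.03312971 -0.16463025  0.71025816]
38 170.51446993917227 161.57814648088254
50 166.73072368147345 157.51435059210291
scene 0.72 106.74683914109927 164.01102633545997
side 0.72 95.9214088268324 164.99531187384622
```

```bash
python3 - <<'E'
from h import *
A={'jar':(560,-12),'feeding_ring':(615,155),'tweezers':(631,47),'hide':(446,4),'dish':(430,120)}
r.read_camera("scene")
for q in A:
    a=np.array(A[q])-C
    for d in r.tip_of("scene",q)[:2]:
        P=pos("scene",d['pixel'],32)[:2]-C
        print(q,round(d['score'],2),np.hypot(*a).round(),np.hypot(*P).round(),(np.degrees(np.arctan2(P[1],P[0])-np.arctan2(a[1],a[0]))%360).round(1))
# tweezer end & ring centre by hand from crops (before crop 5.9 @170,160 ; after 4 @140,130)
for n,b,f,z in(('tweezer end',(90,363),(299,492),38),('ring top c',(316,453),(474,404),46),('jar top',(265,157),(244,317),82),('vial cap',(532,348),(525,261),94)):
    B=pos("scene",np.array(b)/5.9+[170,160],z)[:2]-C;F=pos("scene",np.array(f)/4+[140,130],z)[:2]-C
    print(n,np.hypot(*B).round(),np.hypot(*F).round(),(np.degrees(np.arctan2(F[1],F[0])-np.arctan2(B[1],B[0]))%360).round(1),np.degrees(np.arctan2(F[1],F[0])))
E
```

```text
jar 0.54 99.0 103.0 52.8
feeding_ring 0.63 111.0 98.0 61.7
feeding_ring 0.62 111.0 455.0 243.9
tweezers 0.63 106.0 108.0 55.7
tweezers 0.25 106.0 440.0 280.7
hide 0.88 116.0 104.0 53.6
dish 0.64 108.0 96.0 59.7
tweezer end 148.0 154.0 59.1 40.37156894848357
ring top c 101.0 100.0 58.2 100.39377438180938
jar top 97.0 99.0 62.6 -15.816321575014618
vial cap 103.0 105.0 57.4 159.727822553052
```

Hand-picked points on the tray turned 57–63° (mean 59°), which matches one 60° click. The vial lines up with the post to within a few degrees, all is at rest and the hand is clear.

```bash
python3 -c "
from cell import r
print(r.sign_off(), r.state()['time_s'])"
```

```text
the job is handed in; nothing more can be done
the job is handed in; nothing more can be done
```

I turned the tray one click anticlockwise so the vial now stands in front of the pointer post, and handed the job in at about 15 s of the 38 s allowed. I did it with the shut fingertips pressed about 5 mm into the knob (about 9 N) in a single 88° arc, then lifted clear.

- **Tray angle:** four points I picked by hand in the pictures turned 57–63° (mean 59°), which fits the 60° detent. The networks' positions were noisier, at 53–62°. The cameras can't confirm the ±0.07 rad limit directly, so that it is seated rests on these angles and on it having stopped moving.
- **Vial position:** the vial measured 160–165° about the axis, depending on method. The post measured 157–162°, depending on the height assumed for its top. That puts the vial no more than about 8° off, or 13 mm, against the 22 mm allowed.
- **At rest:** the vial read the same before and after a 1 s wait.
- **Other things:** in the last pictures everything on the tray was upright. The bottle and cup looked to be where they started. I did not measure them or the brush again, but the arm stayed well away from all three.
- **Hand:** it was clear, with under 1 N on the tool.

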